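# Fit the sharpening lap on the graver hone

## Robot

A 7-joint arm with a two-finger parallel gripper is mounted at the origin on a cart in front of the work surface, level with it; the furniture and walls round the work are solid. World frame = base frame: x ahead of the robot, y to its left, z up, the work surface at z = 0. Lengths are in mm, angles in rad, forces in N, time in s.
With the tool pointing down it reaches from about 400 to 875 mm from the base axis. Payload 4.4 kg.
Tool frame: the origin (TCP) lies midway between the tips of the shut fingers; the grasp point (between the pads) lies ctrl.grip_depth behind it (ctrl.grip_depth is the distance from the TCP to the grasp point, in mm); z points along the fingers, y is the line along which they close (so a half turn about z gives the same grasp; the last joint's range is limited). The gripper opens to 85 mm and grips with 20 to 120 N. Pads are 22 mm wide; open, the fingers measure 114 mm over their backs; the gripper's body (76 mm by 85 mm) begins 54 mm behind the grasp point. The pads swing forward as they close: fully open they stand 13 mm farther back than shut.
Start: joints at [-0.066, 0.628, 0.038, 1.517, -0.027, 0.996, -0.02], TCP at [650.014, 0.027, 231.313] pointing down, gripper open.
Joint ranges: [-3.06, 3.06], [-0.37, 2.12], [-1.25, 1.32], [0.18, 2.47], [-1.1, 4.24], [0.23, 1.98], [-2.94, 2.94]. Speed limits (rad/s): [2.57, 2.57, 3.14, 3.14, 3.14, 3.14, 3.14].

## Interface

Orientations are given as [roll, pitch, yaw] about the fixed x, y, z axes, in that order (R = Rz(yaw) Ry(pitch) Rx(roll)).
In Python, from cell import ctrl gives the robot as it stands.
- The arm moves only by the tool carry_out, never from a script. Its argument "deltas" is one flat list of numbers, 7 for each row, row after row: the turn, a rotation vector about the tool's x, y, z in degrees, then the shift along the tool's x, y, z in m, then the closure, from -1 (fully open) to 1 (shut). In form: [wx, wy, wz, dx, dy, dz, claw, wx, wy, wz, dx, dy, dz, claw, ...]. A call has 1 to 12 rows; each row shifts and turns the commanded pose from where the row before left it, along the tool's axes as they then stand; what a row does not reach is not made up. A row lasts 1/8 s, in which the tool goes at most 62.5 mm and 10.7 degrees, less where a joint would pass 70% of its speed; a pose out of reach is approached as far as the arm can. A call with a gripper value outside its range is refused whole. The fingers move at their own pace and stop on an object; the grip force is fixed at half the most. Time passes only in rows, so rows that do not move let the fingers close. It gives the time, the measured TCP pose, the force, the opening and the grip force at its end, in the units of the state.
- ctrl.read_state(): the state, without advancing time (a new reading comes with each control period).
- ctrl.get_image(name): name is "scene" or "side" or "wrist"; returns the picture (420x560x3 uint8, red, green, blue); there is no depth.
- ctrl.calibration(name): a dict with "mtx" (3x3 intrinsics, pixels), "R" (3x3) and "t" (3): a world point X has camera coordinates R X + t. Camera axes: x right, y down, z forward; pixel columns grow to the right and rows downward; lengths in mm; the calibration is good to about 2 mm. A picture is of the moment at which its call begins: read the wrist's pose just before it. calibration takes no time and is no camera call; for the wrist camera it gives the pose at the moment of the call.
- ctrl.finish_job(): hands the job in; it is judged then, once.
The state is a dict: "clock": time; "qpos": joint angles; "qd": joint speeds; "tau": joint torques, N m; "eef_pos": TCP position; "tool_rot": TCP orientation; "force": force on the tool from outside, world axes, zero at the start; "torque": the same for the moment, N m; "width": finger opening in mm; "gripper_force": force on a finger pad.
Only numpy, scipy, OpenCV 4.12 (cv2) and the standard library are available. Lean on these libraries where they do the work, as an engineer would, in place of code of your own. Each camera call takes 0.05 s, during which the arm holds its last target. There are 200 camera calls.

## Task

Fit the sharpening lap on the graver hone: lower it squarely over the upright spindle and turn it under light pressure until the drive pin finds one of its slots and the lap sits fully home, flat on the drive plate; then let go of it. Never force it or let it crash down on the hone, and leave the two gravers and the glue bottle where they are.

Things in the scene. Friction and masses are not known exactly. Their poses are not given: they have to be found in the camera images.
- lap: Loose sharpening lap: steel disc 122 mm across, 10 mm thick, with a round aluminium hub 40 mm across in its middle; 0.4 to 0.6 kg. A 15.6 mm bore (lower mouth chamfered 2.5 mm) runs through disc and hub. Starts flat on the table, hub up. Origin: centre of the disc's underside, z up the bore; four radial drive slots through the disc lie on its +x, +y, -x, -y axes.
- hone: Graver hone, fixed to the table: grey housing 150 x 130 mm with a steel drive plate 96 mm across on top. A flat-topped drive pin, 6 mm in diameter, 7 mm high, stands on the plate 41 mm from the spindle axis. Plate, pin and spindle turn together stiffly (0.4 N m) and start at any angle, which is not measured. Origin: centre of the underside, below the spindle; z up; dial and switch on its -x side.
- hone_seat (a point): Point on the spindle axis at the drive plate's top face, 62 mm above the table: the lap's origin lies here when it is fully home. A lap whose slots miss the pin rides on it, about 7 mm too high; turned up to 45 degrees either way under light pressure (3 to 6 N), a slot meets the pin and it can go home. Harder pressing drags the plate along.
- graver_long: A graver, 104 mm long, steel blade and pale wooden mushroom handle 24 mm thick, lying on the table; a bystander. Origin: centre of its underside; the blade points along -y.
- graver_short: A graver, 91 mm long, darker wooden mushroom handle 23 mm thick, lying on the table; a bystander. Origin: centre of its underside; the blade points along -y.
- lap_top (a point): Centre of the hub's top face, 58 mm above the lap's origin; take the hub here from above (it rises 48 mm above the disc). Each drive slot of the lap is 8 mm wide (measured 41 mm from the axis) and runs from the hub out to 46 mm from the axis.
- spindle_tip (a point): Tip of the hone's upright steel spindle, 66 mm above hone_seat; the spindle is 14 mm in diameter, its last 5 mm tapered to 9 mm. 8 mm of it stand out of the hub when the lap is home.
- glue_bottle: A small white glue bottle with a blue pointed cap, 30 mm across and 90 mm high, standing on the table; a bystander. Origin: centre of its underside.
Mind the look-alikes: they are no part of the job. Of the things that look like the lap, the smaller one is meant.

How it is judged:
By the outcome, as a careful person would: the job done as asked, in the order asked, and still so for the second after the job is handed in, with the robot touching nothing.
It also fails if it takes over 72 s, if anything falls off the work surface, if the arm or the gripper's body presses on something with over 40 N, if the wrist force passes 120 N, or if a joint passes its speed limit or range.

## Working session

There is one attempt and no reset: what is moved stays moved. The work goes in short steps, Python scripts to look and compute and a tool call to move; the robot and the scene stay as the last step left them, time stands still between calls to the robot, and variables do not carry over. Pictures are saved under pics/ and viewed, at most 10 in all, crops included, and the job is handed in when it is done.

Besides the shell and the picture viewer there is one more tool, called after "Emit:" as name(argument=value, ...) on one line, values as JSON. carry_out: Moves the arm, as the interface text tells. Its arguments: {"type":"object","properties":{"deltas":{"type":"array"}},"required":["deltas"]}

```bash
mkdir -p pics
python3 - <<'E'
from cell import ctrl
import cv2
s=ctrl.read_state();print(s, ctrl.grip_depth)
for n in("scene","side","wrist"):
    cv2.imwrite(f"pics/{n}0.png",ctrl.get_image(n)[:,:,::-1]);c=ctrl.calibration(n);print(n,c)
a=cv2.imread("pics/scene0.png");b=cv2.imread("pics/side0.png")
E
```

```text
{'clock': 0.0, 'qpos': array([-0.06580797,  0.62934351,  0.03842558,  1.51836561, -0.02699216,
        0.99630983, -0.02003153]), 'qd': array([ 0.00015158, -0.00093244, -0.00072938,  0.0023924 , -0.00036099,
       -0.00020535, -0.00044817]), 'tau': array([-1.11932164e-03, -5.63405585e+01,  1.22606792e+00, -1.93450052e+01,
        1.09587883e-02,  1.05136272e-02, -8.84369996e-06]), 'eef_pos': array([6.49372033e+02, 4.13869164e-02, 2.30391260e+02]), 'tool_rot': array([-3.13968401e+00,  2.21481909e-05,  1.57079035e+00]), 'force': array([-0.44894132,  0.4708    ,  0.28762228]), 'torque': array([-0.0260638 ,  0.00468995,  0.00259396]), 'gripper_force': 0.0, 'width': 85.26369956028532} 18.700000000000003
scene {'mtx': array([[449.14200066,   0.        , 272.48507151],
       [  0.        , 449.14200066, 200.36431624],
       [  0.        ,   0.        ,   1.        ]]), 'R': array([[-0.87116142, -0.49096887, -0.00522952],
       [-0.34801003,  0.62494259, -0.69881026],
       [ 0.34636223, -0.60695661, -0.71528797]]), 't': array([504.24418728, 265.97465199, 913.49547983])}
side {'mtx': array([[478.83746437,   0.        , 274.74677986],
       [  0.        , 478.83746437, 215.97626133],
       [  0.        ,   0.        ,   1.        ]]), 'R': array([[-0.9817299 , -0.18880807,  0.0236202 ],
       [-0.1199624 ,  0.51779079, -0.84705473],
       [ 0.14770045, -0.83441249, -0.53098057]]), 't': array([ 560.65789291,  175.57173137, 1285.63943223])}
wrist {'mtx': array([[374.23580173,   0.        , 275.1062042 ],
       [  0.        , 374.23580173, 203.66959194],
       [  0.        ,   0.        ,   1.        ]]), 'R': array([[ 9.99999587e-01, -4.46416519e-04, -7.91858474e-04],
       [-1.91143932e-04, -9.54895086e-01,  2.96943324e-01],
       [-8.88702171e-04, -2.96943050e-01, -9.54894777e-01]]), 't': array([-649.01555887,  -38.05866147,  378.08423949])}
```

View pics/scene0.png

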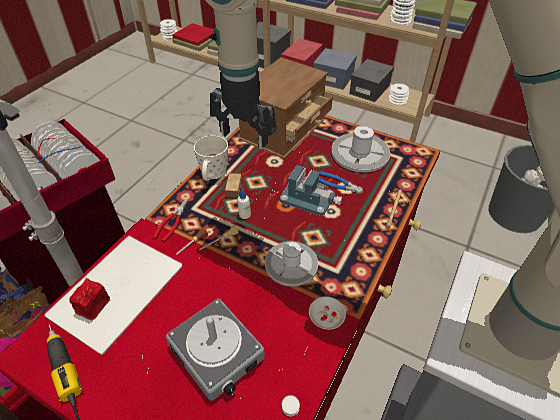

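View pics/side0.png

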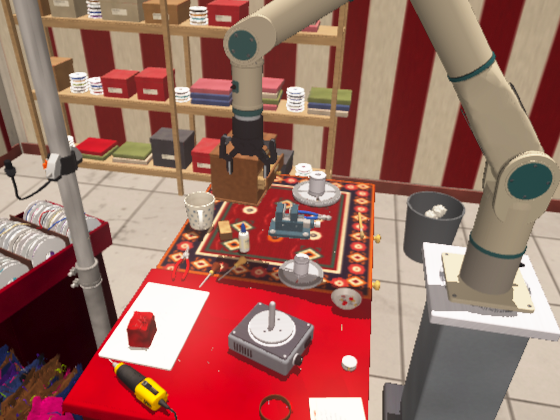

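View pics/wrist0.png

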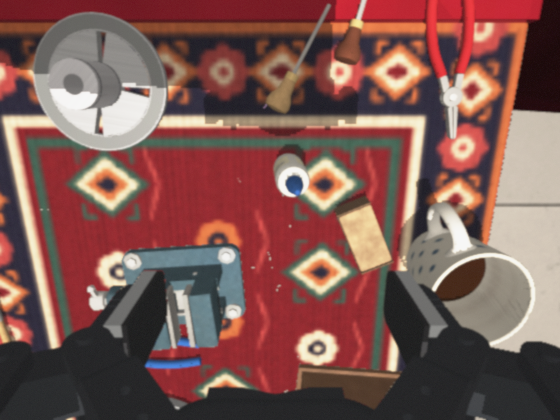

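The scene picture shows two lap-like discs with hubs, at about (291,262) and (361,152); the round thing at (327,313) is a dish. The hone is at (216,345), with its spindle tip near (209,322). In the wrist picture the nearer lap is at (100,82), the gravers at (295,60) and (350,30), and the glue bottle at (291,178). Next I'll measure the sizes.

```bash
cat > h.py <<'E'
import numpy as np,cv2
from cell import ctrl
def ray(c,uv):
    d=c["R"].T@np.linalg.inv(c["mtx"])@np.array([uv[0],uv[1],1.]);return -c["R"].T@c["t"],d/np.linalg.norm(d)
def onz(c,uv,z):
    o,d=ray(c,uv);return o+d*(z-o[2])/d[2]
def proj(c,X):
    p=c["mtx"]@(c["R"]@np.asarray(X,float)+c["t"]);return p[:2]/p[2]
def tri(rs):
    A=sum(np.eye(3)-np.outer(d,d) for o,d in rs);b=sum((np.eye(3)-np.outer(d,d))@o for o,d in rs);return np.linalg.solve(A,b)
E
python3 - <<'E'
from h import *
S=ctrl.calibration("scene");D=ctrl.calibration("side");W=ctrl.calibration("wrist")
for n,l,r in(("near",(264,264),(319,262)),("far",(331,152),(392,152))):
    a,b=onz(S,l,10),onz(S,r,10);print(n,a.round(),b.round(),np.linalg.norm(a-b))
print(onz(W,(34,82),10),onz(W,(167,82),10))
print("tip",tri([ray(S,(209,321)),ray(D,(272,305))]))
print("bottle",onz(W,(290,165),0), "grav",onz(W,(280,100),10),onz(W,(328,8),5),onz(W,(345,60),10))
s=cv2.imread("pics/scene0.png")
a=cv2.resize(s[225:405,160:340],None,fx=3,fy=3,interpolation=2)
b=cv2.resize(s[110:200,320:405],None,fx=3,fy=3,interpolation=2)
out=np.zeros((540,795,3),np.uint8);out[:,:540]=a;out[:270,540:]=b
cv2.imwrite("pics/crop.png",out)
E
```

```text
near [536. 116.  10.] [429.  50.  10.] 125.54873029718877
far [ 566. -323.   10.] [ 413. -408.   10.] 175.9657524530429
[427.24940453  80.38716519  10.        ] [549.6318781   80.33128668  10.        ]
tip [515.03728797 340.78344607 120.94782676]
bottle [664.02983421   0.83269407   0.        ] grav [653.61433967  64.32547897  10.        ] [695.77985167 142.46261986   5.        ] [712.27861363  99.18006937  10.        ]
```

View pics/crop.png

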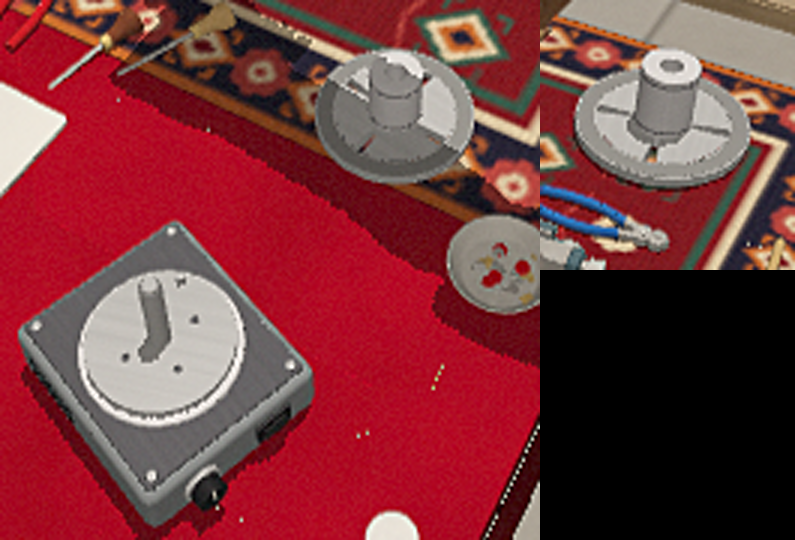

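Lap candidates: the near disc at scene (291,262) measures about 122–125 mm across, and the far one at (361,152) about 176 mm. The lap is specified as 122 mm and the smaller one is meant, so it is the near disc. The crop confirms it, with the hub and slots visible. The crop also shows the drive pin at about (180,282), i.e. scene (220,319). Now I'll move over the lap for a closer look.

Emit:
carry_out(deltas=[0, 0, 0, 0.01, -0.04, 0, -1, 0, 0, 0, 0.01, -0.04, 0, -1, 0, 0, 0, 0.01, -0.04, 0, -1, 0, 0, 0, 0, -0.04, 0, -1, 0, 0, 0, 0, 0, 0, -1, 0, 0, 0, 0, 0, 0, -1, 0, 0, 0, 0, 0, 0, -1])

```text
clock: 1.02
eef_pos: [491.2, 29.9, 231.3]
tool_rot: [3.141, -0.0, 1.57]
force: [-0.2, -1.0, -0.6]
width: 85.6
gripper_force: 0.0
```

Run:
```python
from h import *
W=ctrl.calibration("wrist");im=ctrl.get_image("wrist");np.savez("w1.npz",**W)
cv2.imwrite("pics/w1.png",im[:,:,::-1]);s=ctrl.read_state();print(s["eef_pos"],s["tool_rot"],s["clock"])
```

```text
[491.01611735  29.94447192 231.20579912] [ 3.14098581e+00 -1.52564364e-05  1.57043896e+00] 1.075
```

View pics/w1.png

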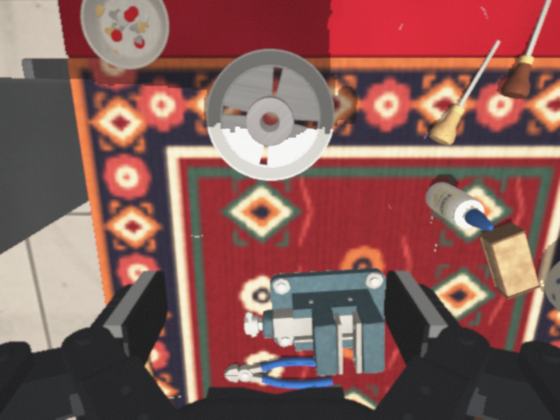

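The lap is centred at about (270,115), its hub top at (270,120), with slots at (277,78), (265,153) and roughly (237,112). I'll fit these precisely.

Run:
```python
from h import *
W=dict(np.load("w1.npz"));im=cv2.imread("pics/w1.png")
hsv=cv2.cvtColor(im,cv2.COLOR_BGR2HSV)
m=((hsv[...,1]<50)&(hsv[...,2]>70)).astype(np.uint8);roi=np.zeros_like(m);roi[44:186,198:342]=1;m*=roi
m=cv2.morphologyEx(m,cv2.MORPH_OPEN,np.ones((3,3)))
c=max(cv2.findContours(m,0,1)[0],key=cv2.contourArea);h=cv2.convexHull(c)
P=np.array([onz(W,p[0],10)[:2] for p in h],np.float32)
print("disc",cv2.minEnclosingCircle(P),cv2.fitEllipse(P))
# hub top circle
g=cv2.cvtColor(im,cv2.COLOR_BGR2GRAY)
cr=cv2.resize(g[85:155,235:305],None,fx=4,fy=4,interpolation=2)
for cc in cv2.HoughCircles(cr,cv2.HOUGH_GRADIENT,1.5,8,param1=120,param2=40,minRadius=20,maxRadius=120)[0][:5]:
    u=(cc[0]/4+235,cc[1]/4+85);print("hough",u,cc[2]/4,onz(W,u,58), cc[2]/4*2/374*310)
# slots: colour inside annulus at radius 28..42 at z=10
from scipy.ndimage import map_coordinates
C=cv2.minEnclosingCircle(P)[0]
th=np.radians(np.arange(0,360,2))
sat=hsv[...,1].astype(float);val=hsv[...,2].astype(float)
for r in (32,38,42):
    pts=np.array([proj(W,(C[0]+r*np.cos(t),C[1]+r*np.sin(t),8)) for t in th])
    v=map_coordinates(sat,[pts[:,1],pts[:,0]],order=1);b=map_coordinates(val,[pts[:,1],pts[:,0]],order=1)
    print(r,[(int(np.degrees(t)+.5),int(x),int(y)) for t,x,y in zip(th,v,b) if x>55 or y<70])
cv2.imwrite("pics/c2.png",np.hstack([cv2.resize(im[40:190,195:345],None,fx=3.5,fy=3.5,interpolation=2)]))
```

```text
disc ((485.80743408203125, 65.56049346923828), 73.04925537109375) ((487.60809326171875, 74.57161712646484), (122.83209991455078, 140.73635864257812), 90.5951919555664)
hough (np.float32(270.0625), np.float32(124.1875)) 21.7625 [487.00808089  76.51127753  58.        ] 36.076874
32 [(12, 35, 49), (14, 43, 44), (16, 36, 49), (144, 79, 115), (146, 117, 96), (148, 115, 88), (150, 79, 91), (254, 61, 116), (256, 62, 107), (258, 65, 105), (260, 64, 111)]
38 [(6, 106, 130), (8, 149, 124), (10, 149, 114), (12, 135, 102), (14, 86, 98), (80, 85, 145), (82, 134, 140), (84, 132, 135), (86, 79, 137), (148, 109, 158), (150, 131, 155), (152, 137, 151), (154, 134, 147), (156, 74, 142)]
42 [(4, 74, 140), (6, 129, 112), (8, 117, 89), (10, 115, 87), (12, 86, 96), (80, 106, 137), (82, 147, 133), (84, 145, 132), (86, 81, 137), (150, 76, 173), (152, 84, 176), (154, 92, 173), (156, 97, 166), (158, 58, 148)]
```

View pics/c2.png

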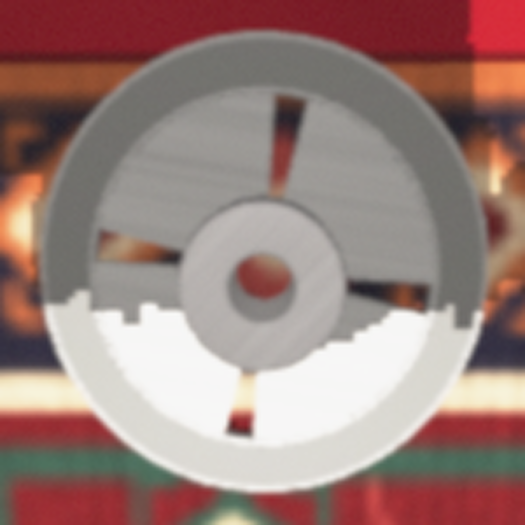

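Run:
```python
from h import *
W=dict(np.load("w1.npz"))
f=lambda x,y,z:onz(W,(195+(x+.5)/3.5-.5,40+(y+.5)/3.5-.5),z)[:2]
print("hub",f(263,284.5,58),[f(*p,58) for p in((180,285),(346,285),(263,198),(263,371))])
print("disc",(f(42,261,10)+f(487,261,10))/2,(f(264.5,30,10)+f(264.5,492,10))/2, np.linalg.norm(f(42,261,10)-f(487,261,10)),np.linalg.norm(f(264.5,30,10)-f(264.5,492,10)))
t,b,l,r=[f(*p,10) for p in((291,97),(239,435),(100,247),(430,297))]
ang=lambda v:np.degrees(np.arctan2(v[1],v[0]))
print("slots",ang(t-b)-90,ang(r-l),(t+b)/2,(l+r)/2)
S=ctrl.calibration("scene")
print("pin",onz(S,(220,319),69), "disk centre", onz(S,(160+162/3,225+347/3),62))
```

```text
hub [486.79274524  79.14774613] [array([467.26434738,  79.0502179 ]), array([506.32391717,  79.0147067 ]), array([486.89044288,  98.7134501 ]), array([486.69122034,  58.81556685])]
disc [486.65041594  81.32630977] [486.61986649  78.21792496] 120.04863521859717 121.8112056284903
slots -9.213887502905507 -8.477474209256547 [486.49305547  78.34427754] [487.01184031  78.38834984]
pin [521.62855581 305.31235557  69.        ] disk centre [508.95450665 345.03144818  62.        ]
```

Emit:
carry_out(deltas=[0, 0, 0, 0.025, -0.002, 0, -1, 0, 0, 0, 0.024, -0.002, 0, -1, 0, 0, 0, 0, 0, 0.03, -1, 0, 0, 0, 0, 0, 0.04, -1, 0, 0, 0, 0, 0, 0.04, -1, 0, 0, 0, 0, 0, 0.03, -1, 0, 0, 0, 0, 0, 0, -1, 0, 0, 0, 0, 0, 0, -1])

```text
clock: 2.08
eef_pos: [487.0, 79.1, 92.0]
tool_rot: [3.14, -0.0, 1.571]
force: [-0.5, 0.0, 0.1]
width: 85.4
gripper_force: 0.0
```

Emit:
carry_out(deltas=[0, 0, 0, 0, 0, 0.025, -1, 0, 0, 0, 0, 0, 0.025, -1, 0, 0, 0, 0, 0, 0.015, -1, 0, 0, 0, 0, 0, 0, 1, 0, 0, 0, 0, 0, 0, 1, 0, 0, 0, 0, 0, 0, 1, 0, 0, 0, 0, 0, 0, 1, 0, 0, 0, 0, 0, 0, 1, 0, 0, 0, 0, 0, 0, 1, 0, 0, 0, 0, 0, 0, 1])

```text
clock: 3.32
eef_pos: [486.6, 79.2, 27.5]
tool_rot: [3.14, -0.0, 1.571]
force: [0.7, -0.0, 6.1]
width: 38.4
gripper_force: 60.3
```

Emit:
carry_out(deltas=[0, 0, 0, 0, 0, -0.01, 1, 0, 0, 0, 0, 0, -0.03, 1, 0, 0, 0, 0, 0, -0.04, 1, 0, 0, 0, 0, 0, -0.04, 1, 0, 0, 0, 0, 0, -0.035, 1, 0, 0, 0, 0.03, 0.005, 0, 1, 0, 0, 0, 0.04, 0.005, 0, 1, 0, 0, 0, 0.04, 0.005, 0, 1, 0, 0, 0, 0.03, 0.005, 0, 1, 0, 0, 0, 0.01, 0.005, 0, 1, 0, 0, 0, 0, 0, 0, 1, 0, 0, 0, 0, 0, 0, 1])

```text
clock: 4.82
eef_pos: [510.7, 226.7, 181.2]
tool_rot: [-3.141, 0.002, 1.569]
force: [-0.0, -1.1, -6.7]
width: 38.2
gripper_force: 61.8
```

Run:
```python
from h import *
W=ctrl.calibration("wrist");im=ctrl.get_image("wrist");np.savez("w2.npz",**W)
cv2.imwrite("pics/w2.png",im[:,:,::-1]);s=ctrl.read_state();print(s["eef_pos"],s["tool_rot"],s["force"],s["torque"])
print(proj(W,(515,341,128)),proj(W,(515,341,62)))
c=im[:,:,::-1][0:300,100:500];cv2.imwrite("pics/w2c.png",cv2.resize(c,None,fx=2,fy=2,interpolation=2))
```

```text
[510.78377923 226.89325692 181.24941182] [-3.14075433e+00  1.46559300e-03  1.56842495e+00] [-0.38495404  0.4934517  -4.9558813 ] [ 0.00464672 -0.01022924  0.00728348]
[2.84481013e+02 1.46945069e-02] [282.0310748   23.02421883]
```

View pics/w2c.png

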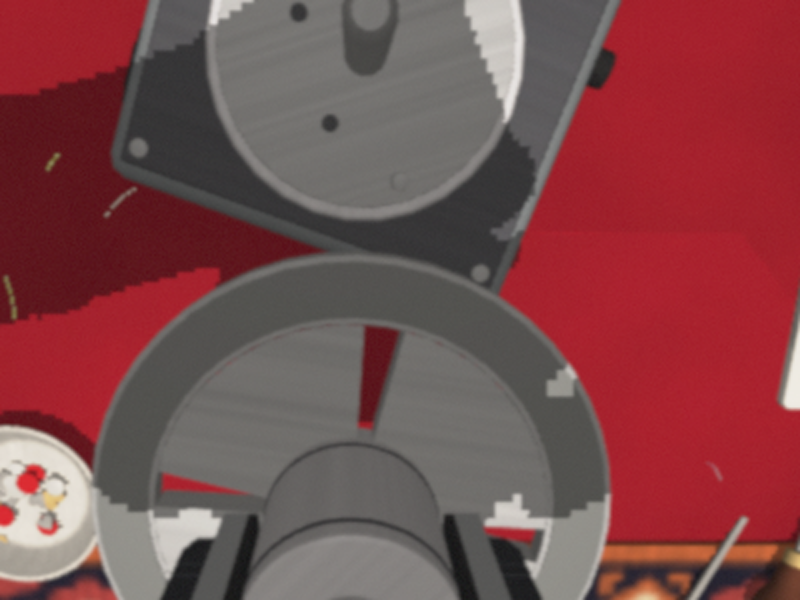

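The hone is in view: spindle tip at about px (285,6), drive pin at (300,90). The lap hangs level in the fingers with its front slot at (290,165).

Run:
```python
from h import *
W=dict(np.load("w2.npz"))
f=lambda x,y,z:onz(W,(100+(x+.5)/2-.5,(y+.5)/2-.5),z)[:2]
print("tip",f(370,12,128),"pin",f(399,181,69), "platefront",f(366,211,62),"LR",f(208,48,62),f(524,48,62))
# camera-based spindle: front edge of tip flat
a,b=f(381,326,161),f(366,428,161);v=a-b;print("slot in hand",a,b,np.degrees(np.arctan2(v[1],v[0])))
c=(f(94,496,161)+f(609,496,161))/2;print("lapc",c,np.linalg.norm(f(94,496,161)-f(609,496,161)))
v=f(399,181,69)-f(370,12,128);print("pin angle",np.degrees(np.arctan2(v[1],v[0])),np.linalg.norm(v))
```

```text
tip [515.13703951 338.60324658] pin [526.14692416 300.30268956] platefront [515.6276569 290.6022616] LR [465.41484146 340.71717202] [565.49041731 340.44339157]
slot in hand [517.07997823 270.86409848] [513.88636554 247.34456047] 82.26735546012313
lapc [510.53617217 230.51019767] 120.71186733341425
pin angle -73.96216455837049 39.85160256981742
```

Emit:
carry_out(deltas=[0, 0, 0, 0.03, 0.001, 0, 1, 0, 0, 0, 0.04, 0.001, 0, 1, 0, 0, 0, 0.03, 0.001, 0, 1, 0, 0, 0, 0.0125, 0.001, 0, 1, 0, 0, -5, 0, 0, 0, 1, 0, 0, -8, 0, 0, 0, 1, 0, 0, -8, 0, 0, 0, 1, 0, 0, -4, 0, 0, 0, 1, 0, 0, 0, 0, 0, 0, 1, 0, 0, 0, 0, 0, 0, 1, 0, 0, 0, 0, 0, 0, 1])

```text
clock: 6.25
eef_pos: [515.1, 341.1, 181.3]
tool_rot: [-3.141, 0.0, 2.006]
force: [-0.3, -0.9, -4.8]
width: 38.5
gripper_force: 61.8
```

Run:
```python
from h import *
s=ctrl.read_state();print(s["eef_pos"],s["tool_rot"],s["force"])
o=[]
for n,(x,y) in(("scene",(130,230)),("side",(190,220))):
    i=ctrl.get_image(n)[:,:,::-1];o.append(cv2.resize(i[y:y+180,x:x+130],None,fx=3,fy=3,interpolation=2))
cv2.imwrite("pics/hov.png",np.hstack(o))
```

```text
[515.10548138 341.05700474 181.31577772] [-3.14143344e+00  3.75655025e-04  2.00594747e+00] [-0.27579076 -0.86899958 -4.82472289]
```

View pics/hov.png

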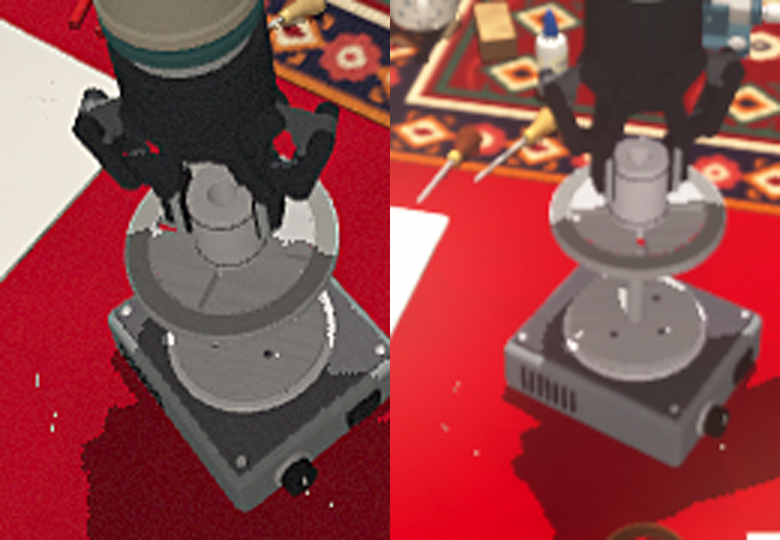

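The lap is level above the spindle. The TCP is 1.8 mm past the measured spindle y, so I'll correct that and lower to just above the tip.

Emit:
carry_out(deltas=[0, 0, 0, -0.0017, -0.0007, 0, 1, 0, 0, 0, 0, 0, 0.01, 1, 0, 0, 0, 0, 0, 0.01, 1, 0, 0, 0, 0, 0, 0.004, 1, 0, 0, 0, 0, 0, 0.002, 1, 0, 0, 0, 0, 0, 0.002, 1, 0, 0, 0, 0, 0, 0.002, 1, 0, 0, 0, 0, 0, 0.002, 1, 0, 0, 0, 0, 0, 0, 1])

```text
clock: 7.48
eef_pos: [515.0, 339.6, 149.2]
tool_rot: [-3.141, 0.0, 2.007]
force: [0.1, -0.6, -5.8]
width: 38.3
gripper_force: 61.9
```

Emit:
carry_out(deltas=[0, 0, 0, 0, 0, 0.002, 1, 0, 0, 0, 0, 0, 0.002, 1, 0, 0, 0, 0, 0, 0.002, 1, 0, 0, 0, 0, 0, 0.002, 1, 0, 0, 0, 0, 0, 0, 1])

```text
clock: 8.1
eef_pos: [515.1, 339.8, 141.1]
tool_rot: [-3.141, -0.0, 2.007]
force: [0.4, -0.2, -5.5]
width: 38.1
gripper_force: 61.9
```

Emit:
carry_out(deltas=[0, 0, 0, 0, 0, 0.003, 1, 0, 0, 0, 0, 0, 0.004, 1, 0, 0, 0, 0, 0, 0.004, 1, 0, 0, 0, 0, 0, 0.004, 1, 0, 0, 0, 0, 0, 0.004, 1, 0, 0, 0, 0, 0, 0, 1])

```text
clock: 8.85
eef_pos: [514.9, 339.8, 121.9]
tool_rot: [-3.141, -0.0, 2.007]
force: [0.8, 0.9, -5.3]
width: 38.2
gripper_force: 61.9
```

Emit:
carry_out(deltas=[0, 0, 0, 0, 0, 0.004, 1, 0, 0, 0, 0, 0, 0.004, 1, 0, 0, 0, 0, 0, 0.004, 1, 0, 0, 0, 0, 0, 0.004, 1, 0, 0, 0, 0, 0, 0.003, 1, 0, 0, 0, 0, 0, 0, 1, 0, 0, 0, 0, 0, 0, 1])

```text
clock: 9.72
eef_pos: [515.0, 339.8, 103.3]
tool_rot: [-3.141, -0.0, 2.007]
force: [0.2, 1.0, -6.7]
width: 37.6
gripper_force: 61.9
```

Emit:
carry_out(deltas=[0, 0, 0, 0, 0, 0.001, 1, 0, 0, 0, 0, 0, 0.001, 1, 0, 0, 0, 0, 0, 0.001, 1, 0, 0, 0, 0, 0, 0.001, 1, 0, 0, 0, 0, 0, 0.001, 1, 0, 0, 0, 0, 0, 0.001, 1, 0, 0, 0, 0, 0, 0, 1])

```text
clock: 10.6
eef_pos: [515.1, 339.8, 97.2]
tool_rot: [3.142, -0.0, 2.007]
force: [0.7, 0.6, -6.2]
width: 38.1
gripper_force: 61.9
```

Emit:
carry_out(deltas=[0, 0, 0, 0, 0, 0.0005, 1, 0, 0, 0, 0, 0, 0.0005, 1, 0, 0, 0, 0, 0, 0.0005, 1, 0, 0, 0, 0, 0, 0.0005, 1, 0, 0, 0, 0, 0, 0, 1])

```text
clock: 11.22
eef_pos: [515.1, 339.8, 95.3]
tool_rot: [3.141, -0.0, 2.007]
force: [0.1, 1.4, -5.1]
width: 38.2
gripper_force: 61.9
```

Emit:
carry_out(deltas=[0, 0, 0, 0, 0, 0.0005, 1, 0, 0, 0, 0, 0, 0.0005, 1, 0, 0, 0, 0, 0, 0.0005, 1, 0, 0, 0, 0, 0, 0.0005, 1, 0, 0, 0, 0, 0, 0, 1])

```text
clock: 11.85
eef_pos: [515.1, 339.8, 93.3]
tool_rot: [3.141, -0.0, 2.007]
force: [0.6, 2.0, -5.4]
width: 37.9
gripper_force: 61.9
```

Emit:
carry_out(deltas=[0, 0, 0, 0, 0, 0.0005, 1, 0, 0, 0, 0, 0, 0.0005, 1, 0, 0, 0, 0, 0, 0.0005, 1, 0, 0, 0, 0, 0, 0.0005, 1, 0, 0, 0, 0, 0, 0, 1])

```text
clock: 12.48
eef_pos: [515.1, 339.7, 91.3]
tool_rot: [3.142, -0.0, 2.007]
force: [0.5, 1.4, -5.4]
width: 38.5
gripper_force: 61.9
```

Past the pin height with no contact force, so the slot has taken the pin. I'll go on gently to the plate.

Emit:
carry_out(deltas=[0, 0, 0, 0, 0, 0.0005, 1, 0, 0, 0, 0, 0, 0.0005, 1, 0, 0, 0, 0, 0, 0.0005, 1, 0, 0, 0, 0, 0, 0, 1])

```text
clock: 12.98
eef_pos: [515.1, 339.8, 89.7]
tool_rot: [3.142, -0.0, 2.007]
force: [0.6, 2.0, -4.8]
width: 38.2
gripper_force: 61.9
```

Emit:
carry_out(deltas=[0, 0, 0, 0, 0, 0.0003, 1, 0, 0, 0, 0, 0, 0.0003, 1, 0, 0, 0, 0, 0, 0, 1])

```text
clock: 13.35
eef_pos: [515.1, 339.7, 89.6]
tool_rot: [3.141, -0.0, 2.007]
force: [-0.5, 1.6, 0.4]
width: 38.2
gripper_force: 62.5
```

Contact came at TCP z = 89.6, where home was predicted at 89.5, and the weight is now carried. I'll release and lift straight up.

Emit:
carry_out(deltas=[0, 0, 0, 0, 0, 0, -1, 0, 0, 0, 0, 0, 0, -1, 0, 0, 0, 0, 0, 0, -1, 0, 0, 0, 0, 0, 0, -1, 0, 0, 0, 0, 0, 0, -1, 0, 0, 0, 0, 0, 0, -1, 0, 0, 0, 0, 0, -0.01, -1, 0, 0, 0, 0, 0, -0.03, -1, 0, 0, 0, 0, 0, -0.04, -1, 0, 0, 0, 0, 0, -0.04, -1, 0, 0, 0, -0.03, 0, -0.03, -1, 0, 0, 0, -0.03, 0, 0, -1])

```text
clock: 14.85
eef_pos: [542.3, 286.0, 243.1]
tool_rot: [3.135, -0.001, 2.008]
force: [-0.4, -0.5, 0.2]
width: 85.4
gripper_force: 0.0
```

Run:
```python
from h import *
s=ctrl.read_state();print(s["eef_pos"],s["force"],s["clock"])
o=[]
for n,(x,y) in(("scene",(145,250)),("side",(205,250))):
    i=ctrl.get_image(n)[:,:,::-1];C=ctrl.calibration(n);o.append(cv2.resize(i[y:y+145,x:x+130],None,fx=3,fy=3,interpolation=2))
    for z in(120,128):print(n,(proj(C,(515,340,z))-(x,y))*3)
cv2.imwrite("pics/end.png",np.hstack(o))
```

```text
[542.25819176 285.9927121  243.14312927] [-0.39873379 -0.51276616  0.22986183] 14.85
scene [193.80413196 213.99016091]
scene [192.37344992 207.11799847]
side [200.32724145 164.46288829]
side [200.55850389 155.94614973]
```

View pics/end.png

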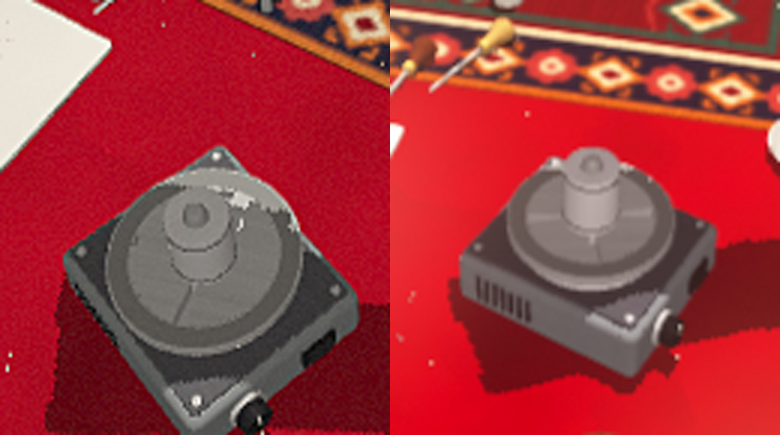

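The picture shows the lap flat on the hone, with the spindle tip standing out of the hub at (196,213) left and (590,162) right. The hub height matches home, and the gripper is clear of everything.

```bash
python3 -c "
from cell import ctrl
print(ctrl.finish_job())"
```

```text
the job is handed in; nothing more can be done
None
```

The lap is home on the hone, flat on the drive plate with its slot over the pin, and released; the job was handed in at about 15 s, and the gravers and glue bottle were not touched.

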